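# Tip a pack of rosewood blanks into its snug storage box and shut the lid

## Task

Put the four rosewood blanks that stand on edge on the grey mat away in the snug wooden storage box, all four together as one pack, still on edge: tip the pack in, one end down inside an end wall first, then let the other end down until all four stand fully on the box floor. Lower them, do not drop them; then swing the lid fully shut. Leave everything else on the bench where it is.

Things in the scene. Friction and masses are not known exactly. Their poses are not given: they have to be found in the camera images.
- box: Pale wooden storage box, fixed, outside 60 (its x) x 170 (its y) x 66 mm high; origin at the centre of its underside, z up. Walls and floor 8 mm thick, open top: inside 44 x 154 mm, inner floor at z = 8 mm, rim at z = 66 mm. The lid is hinged on the -y end.
- box_in (a point): Centre of the box's inner floor, axes as the box. Both long walls (at x = +-26 mm) have a thumb cut-out 60 mm wide about the middle, open from the rim down to the inner floor, so fingers that hold the pack across its middle pass down through them; nothing stands just outside.
- lid (a joint): Lid angle, rad: 0 fully shut, 2.0 end stop; starts open past upright (1.7 to 1.95), leaning away from the box beyond its -y end. Brown board 60 wide, 177 long from the hinge, 8 mm thick, 80 g; shut, it lies 2.5 mm over blanks that stand on the floor. Stiff hinge (0.1 N m): it stays where it is left and yields to a light push (about 1 N near its free edge).
- lid_hinge (a point): Middle of the lid's hinge line, at (0, -85, 66.5) mm in the box frame; the line runs along the box x axis. Its axes turn with the lid: y runs from the hinge along the lid to its free edge, z is the outward normal; the outer face (with a paler panel) lies at z = 8 mm, the inner face at z = 0.
- lid_edge (a point): Middle of the lid's free edge, half-way through its thickness; 177 mm from the hinge. Axes as lid_hinge.
- mat: Grey meshed bench mat, fixed, 250 (x) x 300 (y) x 4 mm; origin at the centre of its underside.
- blank1_c (a point): Dark rosewood blank with pale waxed ends, 10 (its x) x 150 (its y) x 56 mm high (its z, up), about 72 g, standing on a long narrow edge; this point is its centre. Blanks 1 to 4 stand face to face in order along x as one pack, about 41 x 150 x 56 mm, on the mat, square to 1 mm; squeezed across x they hold together by friction.
- blank2_c (a point): Same size and axes as blank1; this point is its centre.
- blank3_c (a point): Same size and axes as blank1; this point is its centre.
- blank4_c (a point): Same size and axes as blank1; this point is its centre.
- tape_c (a point): Roll of cream masking tape lying flat on the mat, 100 mm across, 24 mm high; its centre. Bystander.
- straightedge_c (a point): Aluminium straightedge lying on the mat, 30 x 160 (its y) x 5 mm; its centre. Bystander.
- plane_c (a point): Steel and brass block plane, 48 x 155 (its y) x about 60 mm high; this point is 25 mm above the middle of its sole. Bystander.
- rasp_c (a point): Rasp with a wooden handle lying flat, 317 mm long (its x, handle to -x), 26 mm thick; a point at mid-thickness near the ferrule. Bystander.
- pliers_c (a point): Red-handled pliers lying flat, about 175 mm long (their x), 18 mm thick; a point near the pivot. Bystander.
- maple1_c (a point): Lower of two pale maple offcuts lying flat one on the other, 55 x 130 (its y) x 18 mm; its centre. Bystander.
- maple2_c (a point): Upper of the two maple offcuts, same size; its centre. Bystander.
Mind the look-alikes: they are no part of the job. What is shaped like the part that bears blank4_c but green or orange is not meant. What is shaped like the part that bears blank1_c but purple is not meant.

How it is judged:
By the outcome, as a careful person would: the job done as asked, in the order asked, and still so for the second after the job is handed in, with the robot touching nothing.
It also fails if it takes over 61 s, if anything falls off the work surface, if the arm or the gripper's body presses on something with over 40 N, if the wrist force passes 120 N, or if a joint passes its speed limit or range.

## Robot

A 6-joint arm with a two-finger parallel gripper is mounted at the origin on the work surface. World frame = base frame: x ahead of the robot, y to its left, z up, the work surface at z = 0. Lengths are in m, angles in rad, forces in N, time in s.
With the tool pointing down it reaches from about 0.375 to 0.9 m from the base axis. Payload 3.1 kg.
Tool frame: the origin (TCP) lies at the very end of the fingers, on their centre line; the grasp point (between the pads) lies 19 mm behind it (manip.hold_point_z is the distance from the TCP to the grasp point, in m); y points along the fingers, z is the direction in which the jaws open and shut, and the axes are right-handed (so a half turn about y gives the same grasp; the last joint's range is limited). The gripper opens to 85 mm and grips with 20 to 120 N. Pads are 22 mm wide; open, the fingers measure 114 mm over their backs; the gripper's body (76 mm by 85 mm) begins 54 mm behind the grasp point. The pads swing forward as they close: fully open they stand 13 mm farther back than shut.
Start: joints at [-1.458, 0.527, 1.433, -0, 1.181, -0.178], TCP at [0.18, -0.599, 0.231] pointing down, gripper open.
Joint ranges: [-3.08, 3.08], [-0.75, 2.2], [0.22, 2.44], [-1.43, 4.57], [0, 2.65], [-2.85, 2.85]. Speed limits (rad/s): [2.79, 2.79, 3.14, 3.14, 3.14, 3.14].

## Interface

Orientations are given as a unit quaternion [x, y, z, w].
In Python, from station import manip, eyes, workorder gives the robot as it stands. The module is installed in compiled form; this text tells all that it offers.
- The arm moves only by the shell command python3 -m jog 'ROWS' [OPENING] [FORCE]. ROWS is JSON, a list of rows, each a list of 2 entries, a list of its own where there are three numbers: the shift along the tool's x, y, z in cm, then the turn about the tool's y in rad. A call has 1 to 20 rows; each row is the pose to reach, as a shift and turn from the pose commanded when the call began, along the tool's axes at that moment; what a row does not reach only later rows make up. A row lasts 1/12 s, in which the tool goes at most 41.7 mm and 7.16 degrees, less where a joint would pass 70% of its speed; a pose out of reach is approached as far as the arm can. A call with a gripper value outside its range is refused whole. OPENING is the finger opening in cm, from 0 to 8.54, set as the call begins (- or left out, the last holds). The fingers move at their own pace and stop on an object; FORCE is the grip in N (left out, the last holds). Time passes only in rows, so rows that repeat a pose let the fingers close. It gives the time, the measured TCP pose, the force and the opening at its end, in the units of the state.
- manip.sense(): the state, without advancing time (a new reading comes with each control period).
- eyes.snapshot(name): name is "scene" or "top" or "wrist"; returns a dict with "frame" (400x640x3 uint8, red, green, blue), "vfov" (degrees; the focal length in pixels is half the picture's height over the tangent of half this angle, whatever the lens; pixels are square), "cx", "cy" (the principal point, pixels), "k1" (the pictures are not rectified: a ray, as slopes to the right and down, at radius r is drawn at 1 + k1 r^2 times it, then the intrinsics apply), "rvec" (rotation vector, rad) and "tvec" (3), from world to camera coordinates, as OpenCV has them. Camera axes: x right, y down, z forward; pixel columns grow to the right and rows downward; lengths in m; the calibration is good to about 2 mm. A picture is of the moment at which its call begins. There is no depth.
- workorder.sign_off(): hands the job in, once; it reports no verdict.
The state is a dict: "t": time; "q": joint angles; "qd": joint speeds; "tau": joint torques, N m; "tcp_pos": TCP position; "tool_rot": TCP orientation; "force": force on the tool from outside, world axes, zero at the start; "ft_torque": the same for the moment, N m; "finger_gap": opening from 0.0 (shut) to 1.0 (fully open).
Only numpy, scipy, OpenCV 4.12 (cv2) and the standard library are available. Lean on these libraries where they do the work, as an engineer would, in place of code of your own. Each camera call takes 0.05 s, during which the arm holds its last target. There are 200 camera calls.

## Working session

There is one attempt and no reset: what is moved stays moved. The work goes in short steps, Python scripts to look and compute and a shell command to move; the robot and the scene stay as the last step left them, time stands still between calls to the robot, and variables do not carry over. Pictures are saved under pics/ and viewed, about 8 in all and at most 12, crops included, and the job is handed in when it is done.

```bash
mkdir -p pics
cat > h.py <<'E'
import numpy as np, cv2
from station import manip, eyes, workorder
from scipy.spatial.transform import Rotation as R
def snap(n,save=None):
    d=eyes.snapshot(n)
    if save: cv2.imwrite('pics/'+save,d['frame'][:,:,::-1])
    return d
def cam(d):
    f=d['frame'].shape[0]/2/np.tan(np.radians(d['vfov'])/2)
    return f,R.from_rotvec(np.array(d['rvec']).ravel()).as_matrix(),np.array(d['tvec']).ravel()
def ray(d,u,v):
    f,M,t=cam(d); x=np.array([(u-d['cx'])/f,(v-d['cy'])/f]); y=x.copy()
    for _ in range(20): y=x/(1+d['k1']*(y@y))
    return -M.T@t, M.T@np.r_[y,1]
def onz(d,u,v,z):
    o,r=ray(d,u,v); return o+r*(z-o[2])/r[2]
def proj(d,P):
    f,M,t=cam(d); p=M@np.asarray(P)+t; s=p[:2]/p[2]; s=s*(1+d['k1']*(s@s)); return s*f+[d['cx'],d['cy']]
def tri(d1,p1,d2,p2):
    o1,r1=ray(d1,*p1);o2,r2=ray(d2,*p2)
    A=np.c_[r1,-r2]; k=np.linalg.lstsq(A,o2-o1,rcond=None)[0]
    a,b=o1+k[0]*r1,o2+k[1]*r2; return (a+b)/2,np.linalg.norm(a-b)
E
python3 - <<'E'
from h import *
a=snap('top','top.png');b=snap('scene','scene.png')
for d in (a,b): print(d['vfov'],d['k1'],ray(d,320,200))
s=manip.sense();print(s);print(R.from_quat(s['tool_rot']).as_matrix().round(3), manip.hold_point_z)
E
```

```text
47.15185858968584 -0.13664189984612227 (array([ 0.44019856, -0.02062044,  1.31484464]), array([ 0.07972878,  0.03041849, -0.99643142]))
42.06228686058753 -0.024213201545302866 (array([1.05849825, 0.72238785, 1.09060912]), array([-0.41690035, -0.52817945, -0.73995843]))
{'t': 0.1, 'q': array([-1.45748543e+00,  5.28381344e-01,  1.43379785e+00,  1.08333144e-05,
        1.18140559e+00, -1.78479253e-01]), 'qd': array([-0.00103961, -0.00370703, -0.00271083,  0.00169334, -0.00051411,
       -0.00142415]), 'tau': array([-1.57466247e-04, -4.43302810e+01, -1.78586662e+01, -1.97812451e-04,
        3.91848735e-03,  2.10366636e-06]), 'tcp_pos': array([ 0.17976003, -0.5979052 ,  0.23041894]), 'tool_rot': array([-0.10276983,  0.7002983 , -0.69889064,  0.1028228 ]), 'force': array([-0.00376591, -0.06329137, -0.88336132]), 'ft_torque': array([-0.00503521, -0.00018511,  0.03785197]), 'finger_gap': 1.0023698961798777}
[[-0.958 -0.     0.288]
 [-0.288  0.002 -0.958]
 [-0.    -1.    -0.002]] 0.0187
```

View pics/top.png

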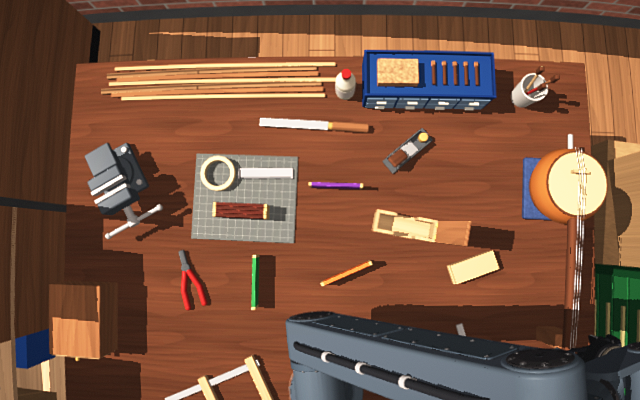

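View pics/scene.png

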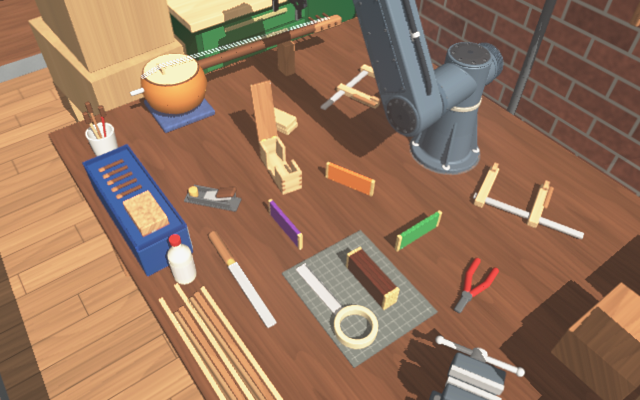

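Top view: the rosewood pack is at (240,211) on the mat, the box at (405,226) with its lid leaning right (455,232). The look-alikes are the purple blank (336,185), the green one (254,282) and the orange one (346,273). These three lie singly off the mat and have the wrong colours. The dark pack of four on the mat is the one meant. I'll confirm that in an enlarged crop.

Run:
```python
from h import *
a=cv2.imread('pics/top.png');b=cv2.imread('pics/scene.png')
def c(i,x,y,w,h,s): return cv2.resize(i[y:y+h,x:x+w],None,fx=s,fy=s,interpolation=cv2.INTER_CUBIC)
o=np.zeros((600,800,3),np.uint8)
p=c(a,200,190,80,40,5);o[:200,:400]=p
p=c(b,335,235,80,80,5);o[200:600,:400]=p
p=c(a,365,200,114,57,3.5);o[:p.shape[0],400:400+p.shape[1]]=p[:,:400]
p=c(b,235,75,80,125,3.2);o[200:600,400:656]=p
cv2.imwrite('pics/crop1.png',o)
```

```text
(no output)
```

View pics/crop1.png

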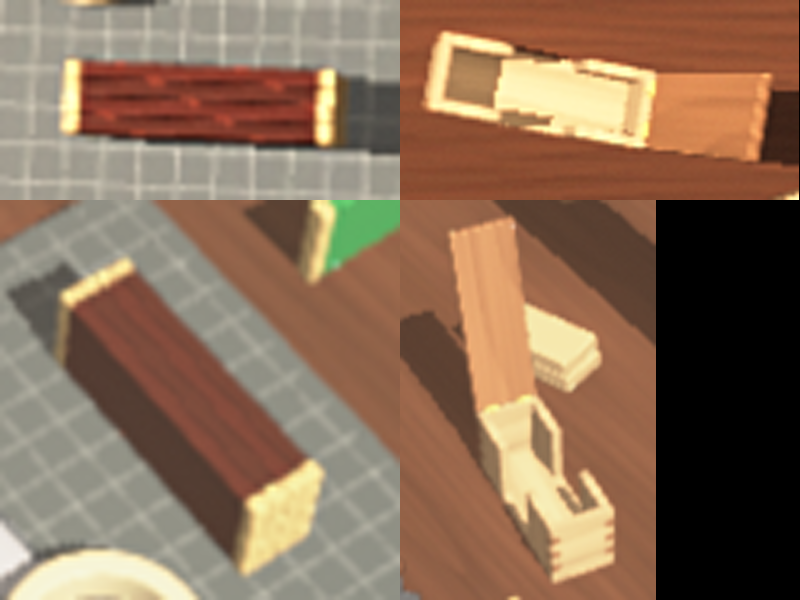

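The crop confirms it: four dark rosewood blades with pale ends, standing as one pack on the mat. Next, the poses of pack and box.

```bash
cat > m.py <<'E'
from h import *
a=snap('top');b=snap('scene')
def c1(x,y): return x/5+200-.4,y/5+190-.4
def c2(x,y): return (x-400)/3.5+365-.36,y/3.5+200-.36
def c3(x,y): return x/5+335-.4,(y-200)/5+235-.4
def c4(x,y): return (x-400)/3.2+235-.34,(y-200)/3.2+75-.34
print('pack top z.06');P=[onz(a,*c1(*p),.06) for p in [(62,60),(62,133),(320,145),(322,70),(338,145)]]
for p in P: print(p.round(4))
print('scene pack');
for p in [(62,295),(130,262),(322,462),(243,497)]: print(onz(b,*c3(*p),.06).round(4))
print('box rim z.066')
for p in [(440,32),(424,108),(645,147),(655,70)]: print(onz(a,*c2(*p),.066).round(4))
print('scene box rim')
for p in [(482,410),(533,398),(612,515),(553,530)]: print(onz(b,*c4(*p),.066).round(4))
print('lid edge',[ (q[0].round(4),round(q[1],4)) for q in [tri(a,c2(771,74),b,c4(514,218)),tri(a,c2(757,160),b,c4(451,232)),tri(a,c2(771,74),b,c4(451,232)),tri(a,c2(757,160),b,c4(514,218))]])
# mask of pack (dark red) in top
f=a['frame'].astype(int)[195:225,205:275]
m=((f[...,0]-f[...,1]>25)|((f[...,0]>200)&(f[...,0]-f[...,2]>50))).astype(np.uint8)
m=cv2.morphologyEx(m,cv2.MORPH_OPEN,np.ones((3,3)))
cn=max(cv2.findContours(m,0,2)[0],key=cv2.contourArea);r=cv2.minAreaRect(cn);q=cv2.boxPoints(r)+[205,195]
print(r);print(np.array([onz(a,*p,.06) for p in q]).round(4))
E
python3 m.py
```

```text
pack top z.06
[0.5346 0.3185 0.06  ]
[0.4939 0.3175 0.06  ]
[0.4884 0.1727 0.06  ]
[0.5298 0.1722 0.06  ]
[0.4885 0.1627 0.06  ]
scene pack
[0.5305 0.1675 0.06  ]
[0.4905 0.1714 0.06  ]
[0.4925 0.3138 0.06  ]
[0.5351 0.3064 0.06  ]
box rim z.066
[ 0.5169 -0.1357  0.066 ]
[ 0.4577 -0.1233  0.066 ]
[ 0.428  -0.2961  0.066 ]
[ 0.488  -0.3044  0.066 ]
scene box rim
[ 0.4816 -0.3039  0.066 ]
[ 0.4338 -0.2905  0.066 ]
[ 0.4637 -0.1212  0.066 ]
[ 0.5158 -0.136   0.066 ]
lid edge [(array([ 0.4575, -0.3174,  0.2673]), np.float64(0.0541)), (array([ 0.4404, -0.3572,  0.2123]), np.float64(0.0493)), (array([ 0.4775, -0.3434,  0.2394]), np.float64(0.0036)), (array([ 0.4193, -0.3341,  0.2355]), np.float64(0.0042))]
((34.68890380859375, 14.966203689575195), (55.24372863769531, 15.195148468017578), 2.38594388961792)
[[0.4933 0.3181 0.06  ]
 [0.5356 0.3173 0.06  ]
 [0.5301 0.1622 0.06  ]
 [0.4882 0.1633 0.06  ]]
```

```bash
cat >> h.py <<'E'
def go(x,y,z,yaw):
    """print local shift (cm) and turn (rad) to reach TCP xyz with jaw axis (mod 180) at world yaw deg"""
    s=manip.sense();M=R.from_quat(s['tool_rot']).as_matrix()
    cur=np.degrees(np.arctan2(M[1,2],M[0,2])); d=(yaw-cur+90)%180-90
    print('shift',(M.T@(np.array([x,y,z])-s['tcp_pos'])*100).round(2),'turn',round(-np.radians(d),4),'| cur',s['tcp_pos'].round(4),'yaw',round(cur,2),'t',s['t'],'F',s['force'].round(1),'gap',round(s['finger_gap']*8.54,2))
E
python3 -c "
from h import *
go(.38,-.15,.33,-2);go(.512,.243,.22,-2)"
```

```text
shift [-32.07  -9.87 -37.17] turn -1.2441 | cur [ 0.1798 -0.5981  0.2307] yaw -73.28 t 0.2 F [-0.7  0.1 -0.3] gap 8.55
shift [-56.02   1.18 -71.  ] turn -1.2441 | cur [ 0.1798 -0.5981  0.2307] yaw -73.28 t 0.2 F [-0.7  0.1 -0.3] gap 8.55
```

```bash
python3 -m jog '[[[0,-4,0],0],[[0,-8,0],0],[[-4,-9.9,-4],-0.1],[[-7,-9.9,-7.5],-0.2],[[-10,-9.9,-11],-0.3],[[-13,-9.9,-14.5],-0.4],[[-16,-9.9,-18],-0.5],[[-19,-9.9,-21.5],-0.6],[[-22,-9.9,-25],-0.7],[[-25,-9.9,-28.5],-0.8],[[-28,-9.9,-32],-0.9],[[-31,-9.9,-35.5],-1.0],[[-34,-9,-39],-1.1],[[-37,-8,-43],-1.2],[[-40,-6,-47],-1.24],[[-43,-4,-51],-1.24],[[-46,-2,-55],-1.24],[[-49,0,-59],-1.24],[[-52,1,-63],-1.24],[[-54,1.2,-67],-1.24]]' 8.5 60; python3 -c "
from h import *
go(.512,.243,.22,-2)"
```

```text
t: 1.87
tcp_pos: [0.4666, 0.081, 0.2484]
tool_rot: [-0.49, 0.51, -0.51, 0.49]
force: [0.7, -0.2, 0.0]
finger_gap: 0.998
shift [-16.36   2.83   3.9 ] turn -0.0041 | cur [0.4666 0.081  0.2484] yaw -2.24 t 1.8667 F [ 0.7 -0.2  0. ] gap 8.52
```

```bash
python3 -m jog '[[[-4,0.8,1],0],[[-8,1.6,2],0],[[-12,2.4,3],0],[[-16.4,2.8,3.9],0],[[-16.4,2.8,3.9],0],[[-16.4,2.8,3.9],0],[[-16.4,2.8,3.9],0]]'; python3 -c "
from h import *
d=snap('wrist','w1.png');print(d['vfov'],d['k1'],ray(d,320,200));go(.512,.243,.012,-2)
for p in [(.512,.243,.06),(.54,.243,.06),(.512,.32,.06)]: print(proj(d,p))"
```

```text
t: 2.45
tcp_pos: [0.5112, 0.2413, 0.2209]
tool_rot: [-0.491, 0.509, -0.509, 0.49]
force: [0.1, -0.7, -1.0]
finger_gap: 0.993
67.97359302085104 -0.037331459112299736 (array([0.513656  , 0.31003918, 0.36312426]), array([-0.00383011, -0.28042715, -0.95993511]))
shift [-0.27 20.91  0.08] turn -0.0044 | cur [0.5113 0.2405 0.2211] yaw -2.25 t 2.5 F [ 0.3 -0.8 -0. ] gap 8.51
[318.84466314 180.26399402]
[345.64366058 179.29342819]
[315.97239646 103.35445048]
```

View pics/w1.png

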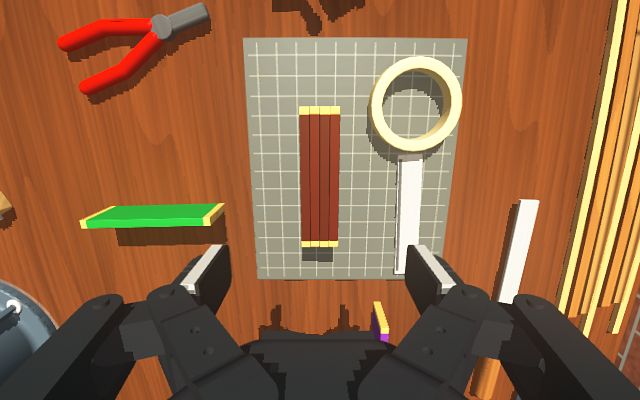

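The wrist view shows the pack's top face spanning columns 299–340 and rows 106–247. The tape is at (417,104), and the straightedge is beside the pack at column 397–423.

Run:
```python
from h import *
d=snap('wrist')
for p in [(299.5,107),(340,107),(338.5,247),(301,247)]: print(onz(d,*p,.06).round(4))
for p in [(397,160),(395,273),(372,110),(400,143)]: print('o',onz(d,*p,.009 if p[0]>390 and p[1]>150 else .028).round(4))
f=d['frame'].astype(int)[95:265,280:360]
m=(((f[...,0]-f[...,1]>25)&(f[...,0]>60))|((f[...,0]>200)&(f[...,0]-f[...,2]>50))).astype(np.uint8)
m=cv2.morphologyEx(m,cv2.MORPH_OPEN,np.ones((3,3)))
for r in (20,50,80,110,140): c=np.where(m[r])[0]; A,B=onz(d,280+c[0]-.5,95+r,.06),onz(d,280+c[-1]+.5,95+r,.06); print(r+95,c[0]+280,c[-1]+280,A.round(4),B.round(4),((A+B)/2).round(4))
```

```text
[0.4959 0.3165 0.06  ]
[0.5356 0.3149 0.06  ]
[0.5311 0.1652 0.06  ]
[0.4893 0.1668 0.06  ]
o [0.6066 0.2522 0.009 ]
o [0.6093 0.0997 0.009 ]
o [0.5727 0.3111 0.028 ]
o [0.6044 0.2743 0.028 ]
115 299 339 [0.4945 0.3089 0.06  ] [0.535  0.3073 0.06  ] [0.5147 0.3081 0.06  ]
145 300 339 [0.4939 0.2795 0.06  ] [0.5344 0.2779 0.06  ] [0.5141 0.2787 0.06  ]
175 300 338 [0.4922 0.2486 0.06  ] [0.5327 0.247  0.06  ] [0.5124 0.2478 0.06  ]
205 301 338 [0.4914 0.2159 0.06  ] [0.5321 0.2143 0.06  ] [0.5117 0.2151 0.06  ]
235 301 337 [0.4895 0.1813 0.06  ] [0.5303 0.1797 0.06  ] [0.5099 0.1805 0.06  ]
```

```bash
python3 -m jog '[[[0,4,0.1],0],[[0,8,0.1],0],[[0,12,0.1],0],[[0,15,0.1],0],[[0,17,0.1],0],[[0,18.5,0.1],0],[[0,19.5,0.1],0],[[0,20.3,0.1],0],[[0,20.7,0.1],0],[[0,20.7,0.1],0],[[0,20.7,0.1],0]]'; python3 -c "
from h import *
go(.5125,.241,.012,-2.15)"
```

```text
t: 3.47
tcp_pos: [0.5135, 0.2413, 0.0151]
tool_rot: [0.49, -0.509, 0.51, -0.49]
force: [0.3, 0.3, -0.0]
finger_gap: 0.994
shift [ 0.03  0.31 -0.1 ] turn -0.0019 | cur [0.5135 0.2413 0.0151] yaw -2.26 t 3.4667 F [ 0.3  0.3 -0. ] gap 8.49
```

```bash
python3 -m jog '[[[0,0.3,-0.05],0],[[0,0.3,-0.05],0],[[0,0.3,-0.05],0],[[0,0.3,-0.05],0],[[0,0.3,-0.05],0],[[0,0.3,-0.05],0],[[0,0.3,-0.05],0],[[0,0.3,-0.05],0],[[0,0.3,-0.05],0],[[0,0.3,-0.05],0]]' 3.6 60; python3 -m jog '[[[0,-0.5,0],0],[[0,-1.5,0],0],[[0,-3,0],0],[[0,-6,0],0],[[0,-10,0],0],[[0,-14,0],0],[[0,-18,0],0],[[0,-20,0],0],[[0,-20,0],0]]';  python3 -c "
from h import *
d=snap('wrist','w2.png')
go(.4732,-.214,.23,-10)"
```

```text
t: 4.3
tcp_pos: [0.5127, 0.2416, 0.0119]
tool_rot: [0.49, -0.509, 0.51, -0.491]
force: [-0.3, -0.3, 6.5]
finger_gap: 0.46
t: 5.05
tcp_pos: [0.5153, 0.2423, 0.2171]
tool_rot: [0.487, -0.508, 0.512, -0.494]
force: [0.2, -0.2, -2.5]
finger_gap: 0.458
shift [45.69 -1.68 -2.24] turn 0.1356 | cur [0.5135 0.2418 0.2141] yaw -2.23 t 5.1 F [ 0.3 -0.  -2.7] gap 3.94
```

View pics/w2.png

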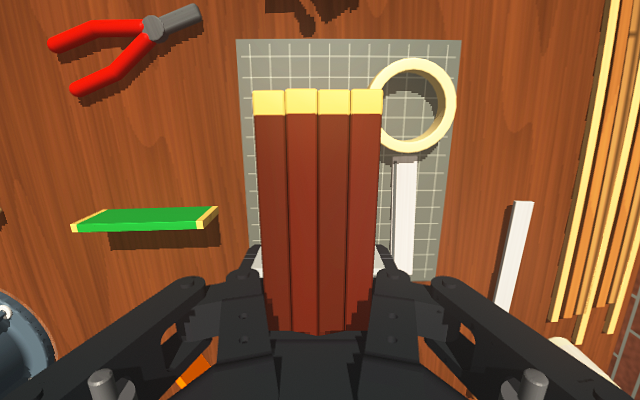

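The picture shows all four blanks held squarely in the jaws (columns 253–383), with the ends level to about 1 mm. Next I go beside the box and look at it from close by.

```bash
python3 -m jog '[[[2,0,0.5],0],[[5,0,1],0],[[9,0,2],0.02],[[13,0,3],0.04],[[17,0,4],0.06],[[21,0,5],0.08],[[25,0,6],0.1],[[29,0,7],0.12],[[33,0,8],0.136],[[37,0,8.4],0.136],[[40,0.4,8.4],0.136],[[43,0.8,8.4],0.136],[[45,1,8.4],0.136],[[45.9,1,8.4],0.136],[[45.9,1,8.4],0.136],[[45.9,1,8.4],0.136],[[45.9,1,8.4],0.136],[[45.9,1,8.4],0.136]]';  python3 -c "
from h import *
d=snap('wrist','w3.png')
go(.4732,-.214,.23,-10)
for p in [(.5169,-.1357,.066),(.4577,-.1233,.066),(.428,-.296,.066),(.488,-.3044,.066)]: print(proj(d,p))
"
```

```text
t: 6.6
tcp_pos: [0.5783, -0.2185, 0.2011]
tool_rot: [-0.455, 0.542, -0.541, 0.455]
force: [-0.5, 0.1, -3.2]
finger_gap: 0.461
shift [  1.35  -2.86 -10.45] turn 0.0016 | cur [ 0.5784 -0.2187  0.2013] yaw -9.91 t 6.65 F [ 0.3  0.5 -2.4] gap 3.94
[235.50727854 111.72540443]
[169.37272143 109.9905544 ]
[191.8567336  281.10725325]
[248.12193052 279.84290789]
```

View pics/w3.png

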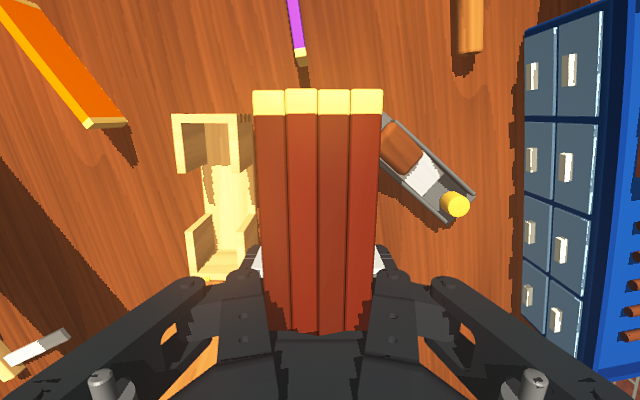

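The box is visible left of the pack. The far rim is at row 114 (columns 172–237) and the left outer rim edge runs from (172,114) to about (190,280). I'll enlarge it.

```bash
python3 -c "
import cv2
a=cv2.imread('pics/w3.png');cv2.imwrite('pics/c3.png',cv2.resize(a[100:290,160:290],None,fx=3.1,fy=3.1,interpolation=cv2.INTER_LINEAR))"
```

```text
(no output)
```

View pics/c3.png

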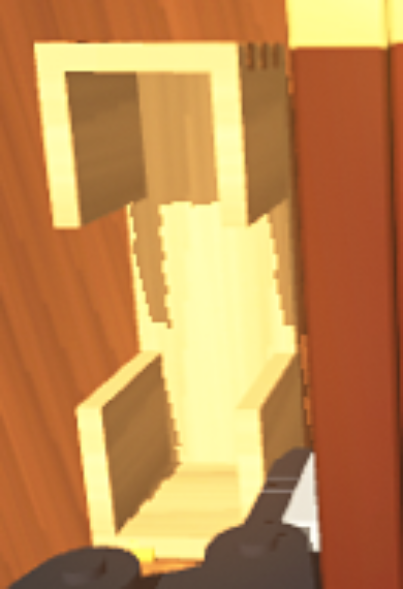

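```bash
cat > fit.py <<'E'
from h import *
from scipy.optimize import least_squares
def fit(pts,mod,z=.066):
    def res(v):
        c,s=np.cos(v[2]),np.sin(v[2]); return (np.c_[v[0]+c*mod[:,0]-s*mod[:,1],v[1]+s*mod[:,0]+c*mod[:,1]]-pts).ravel()
    r=least_squares(res,[.473,-.214,-.17]); return r.x,r.fun.reshape(-1,2)
E
python3 - <<'E'
from fit import *
d=snap('wrist')
px=[(34,42),(240,42),(65,73),(209,72),(53,228),(80,226),(218,226),(246,228),(77,408),(104,407),(238,408),(264,407)]
mod=np.array([(-30,85),(30,85),(-22,77),(22,77),(-30,30),(-22,30),(22,30),(30,30),(-30,-30),(-22,-30),(22,-30),(30,-30)])/1e3
pts=np.array([onz(d,x/3.1+160-.34,y/3.1+100-.34,.066)[:2] for x,y in px])
v,r=fit(pts,mod);print(v,np.degrees(v[2]));print((r*1e3).round(1).tolist())
a=snap('top')
px=[(440,32),(424,108),(645,147),(655,70)]
pt=np.array([onz(a,(x-400)/3.5+365-.36,y/3.5+200-.36,.066)[:2] for x,y in px])
v2,r=fit(pt,np.array([(30,85),(-30,85),(-30,-85),(30,-85)])/1e3);print(v2,np.degrees(v2[2]),(r*1e3).round(1).tolist())
# pack in wrist view: top face corners at z = tcp+.048
s=manip.sense();z=s['tcp_pos'][2]+.048;M=R.from_quat(s['tool_rot']).as_matrix()
for p in [(254,115),(383,115),(269,330),(361,330)]: 
    w=onz(d,*p,z); print('pack tool-frame mm',(M.T@(w-s['tcp_pos'])*1e3).round(1))
go(v[0],v[1],.23,np.degrees(v[2]))
E
```

```text
[ 0.47266945 -0.21562053 -0.17414107] -9.97754850885399
[[-0.3, -0.2], [-1.2, 0.3], [-0.4, 0.7], [0.6, 0.5], [0.8, 0.1], [0.2, -0.4], [1.2, -0.5], [0.7, 0.2], [0.5, -0.1], [-0.5, -0.3], [-0.5, -0.1], [-1.1, -0.4]]
[ 0.47264332 -0.21487414 -0.17023454] -9.75372090745008 [[-0.3, -0.4], [-0.2, -2.7], [0.7, 2.5], [-0.2, 0.7]]
pack tool-frame mm [-68.8 -48.  -20.1]
pack tool-frame mm [-68.9 -48.   19.5]
pack tool-frame mm [  9.9 -48.  -19.1]
pack tool-frame mm [  9.8 -48.   16. ]
shift [  1.47  -2.85 -10.5 ] turn 0.0008 | cur [ 0.5786 -0.2192  0.2016] yaw -9.93 t 6.75 F [ 0.   0.2 -3.1] gap 3.94
```

```bash
python3 -c "
from h import *
go(.4737,-.2096,.085,-9.97)
d=snap('wrist');s=manip.sense();M=R.from_quat(s['tool_rot']).as_matrix()
for p in [(253,90),(318,89),(382,90)]: print((M.T@(onz(d,*p,s['tcp_pos'][2]+.048)-s['tcp_pos'])*1e3).round(1))"
```

```text
shift [  0.86  11.66 -10.5 ] turn 0.0007 | cur [ 0.5786 -0.2192  0.2016] yaw -9.93 t 6.75 F [ 0.   0.2 -3.1] gap 3.94
[-75.9 -48.  -19.9]
[-76.2 -48.   -0.3]
[-75.9 -48.   19. ]
```

```bash
python3 -m jog '[[[0.2,0,-2],0],[[0.4,0,-5],0],[[0.6,0,-8],0],[[0.9,1,-10],0],[[0.9,3,-10.5],0],[[0.9,6,-10.5],0],[[0.9,9,-10.5],0],[[0.9,10.8,-10.5],0],[[0.9,11.7,-10.5],0],[[0.9,11.7,-10.5],0],[[0.9,11.7,-10.5],0],[[0.9,11.7,-10.5],0]]'
python3 - <<'E'
from h import *
go(.4737,-.2096,.085,-9.97)
a=snap('top','t2.png');b=snap('scene','s2.png');w=snap('wrist','w4.png')
A=cv2.imread('pics/t2.png')[195:255,360:480];B=cv2.imread('pics/s2.png')[70:205,215:335];C=cv2.imread('pics/w4.png')[60:220,200:430]
o=np.zeros((600,800,3),np.uint8)
p=cv2.resize(A,None,fx=3.3,fy=3.3);o[:p.shape[0],:p.shape[1]]=p
p=cv2.resize(C,None,fx=1.7,fy=1.7);o[220:220+p.shape[0],:p.shape[1]]=p
p=cv2.resize(B,None,fx=3.3,fy=3.3);o[:p.shape[0],400:400+p.shape[1]]=p
cv2.imwrite('pics/c4.png',o)
E
```

```text
t: 7.8
tcp_pos: [0.4746, -0.2117, 0.0855]
tool_rot: [0.454, -0.541, 0.543, -0.455]
force: [-0.5, 0.1, -2.0]
finger_gap: 0.458
shift [-0.19  0.05 -0.12] turn -0.0006 | cur [ 0.4746 -0.2117  0.0855] yaw -10.0 t 7.8 F [-0.5  0.1 -2. ] gap 3.91
```

View pics/c4.png

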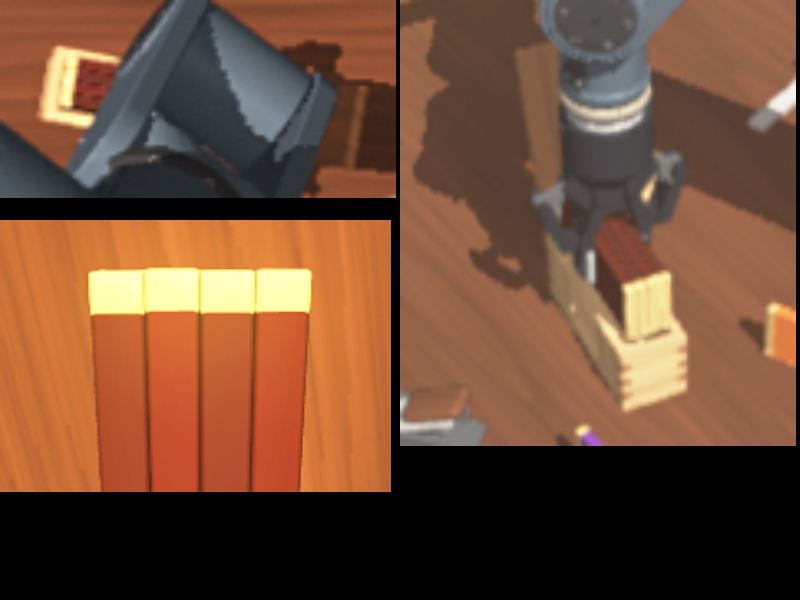

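The top view shows the pack's far end just short of the end wall. The scene view shows it hovering over the box, level. I'll check the alignment numerically.

```bash
cat >> h.py <<'E'
BO=np.array([.4727,-.2156]);BY=np.radians(-9.95)
def inbox(p):
    d=np.asarray(p)[:2]-BO;c,s=np.cos(BY),np.sin(BY);return (np.array([c*d[0]+s*d[1],-s*d[0]+c*d[1]])*1e3).round(1)
def st():
    s=manip.sense();M=R.from_quat(s['tool_rot']).as_matrix();print('box xy mm',inbox(s['tcp_pos']),'z',round(s['tcp_pos'][2]*1e3,1),'yaw',np.degrees(np.arctan2(M[1,2],M[0,2])).round(2),'F',s['force'].round(1),'T',s['ft_torque'].round(2),'t',round(s['t'],2),'gap',round(s['finger_gap']*85.4,1))
def packend():
    d=snap('wrist');f=d['frame'].astype(int)[40:200,230:410]
    m=((f[...,0]>200)&(f[...,1]>190)).astype(np.uint8);m=cv2.morphologyEx(m,cv2.MORPH_OPEN,np.ones((5,5)))
    y,x=np.where(m); print('wax rows',y.min()+40,y.max()+40,'cols',x.min()+230,x.max()+230)
    return d
E
python3 - <<'E'
from h import *
st();w=packend()
a=snap('top')
g=cv2.cvtColor(a['frame'],cv2.COLOR_RGB2GRAY)
print(a['frame'][214:220,370:396].tolist()[3])
for u in (378,380,382): print(u,inbox(onz(a,u,217,.133)),inbox(onz(a,u,217,.066)))
z=manip.sense()['tcp_pos'][2]+.048
for p in [(253,89),(382,89)]: print(inbox(onz(w,*p,z)))
E
```

```text
box xy mm [0.9 4.2] z 85.6 yaw -10.01 F [-0.4 -0.2 -2.8] T [ 0.05 -0.01  0.03] t 7.95 gap 39.0
wax rows 88 114 cols 252 382
[[146, 83, 52], [145, 81, 51], [145, 81, 51], [173, 110, 70], [231, 172, 113], [250, 214, 146], [255, 235, 168], [254, 235, 168], [248, 218, 139], [248, 223, 135], [255, 247, 172], [255, 255, 187], [255, 222, 137], [172, 101, 65], [132, 56, 43], [122, 54, 41], [115, 51, 39], [115, 53, 39], [125, 57, 43], [141, 64, 47], [152, 68, 50], [130, 56, 40], [104, 42, 32], [106, 40, 29], [100, 50, 43], [89, 88, 96]]
378 [ 4.6 83.1] [ 8.6 77.3]
380 [ 5.5 78. ] [ 9.6 71.9]
382 [ 6.4 72.9] [10.5 66.5]
[-19.   80.3]
[20.  80.3]
```

```bash
python3 -m jog '[[[0,0.3,-0.07],0],[[0,0.6,-0.07],0],[[0,0.9,-0.07],0],[[0,1.1,-0.07],0],[[0,1.3,-0.07],0],[[0,1.5,-0.07],0],[[0,1.7,-0.07],0],[[0,1.85,-0.07],0],[[0,1.95,-0.07],0],[[0,1.95,-0.07],0]]'
python3 - <<'E'
from h import *
st();w=packend()
E
```

```text
t: 8.88
tcp_pos: [0.4736, -0.2128, 0.0657]
tool_rot: [0.455, -0.54, 0.543, -0.454]
force: [-1.6, -4.4, 5.2]
finger_gap: 0.461
box xy mm [0.4 2.9] z 65.7 yaw -10.0 F [-1.6 -4.4  5.2] T [-0.18  0.23  0.07] t 8.88 gap 39.3
wax rows 83 126 cols 246 388
```

```bash
python3 -m jog '[[[0,-0.2,0],0],[[0,-0.4,0],0],[[0.2,-0.4,0],0],[[0.4,-0.4,0],0],[[0.65,-0.4,0],0],[[0.65,-0.4,0],0],[[0.65,-0.4,0],0]]'
python3 - <<'E'
from h import *
st();w=packend();s=manip.sense()
z=s['tcp_pos'][2]+.056
for p in [(246,83),(317,83),(388,83)]: print(inbox(onz(w,*p,z)))
E
```

```text
t: 9.52
tcp_pos: [0.4715, -0.2174, 0.0686]
tool_rot: [-0.454, 0.542, -0.542, 0.454]
force: [0.4, -0.1, -3.2]
finger_gap: 0.469
box xy mm [-0.8 -2. ] z 68.6 yaw -10.04 F [ 0.4 -0.1 -3.2] T [-0.05  0.01 -0.04] t 9.52 gap 40.1
wax rows 72 126 cols 247 388
[-20.7  75. ]
[-1.2 74.9]
[18.3 74.9]
```

Run:
```python
from h import *
w=snap('wrist','w5.png');b=snap('scene','s5.png')
B=cv2.imread('pics/s5.png')[120:205,240:325];C=cv2.imread('pics/w5.png')[40:200,220:420]
o=np.zeros((420,800,3),np.uint8)
p=cv2.resize(C,None,fx=2,fy=2);o[:320,:400]=p
p=cv2.resize(B,None,fx=4.7,fy=4.7);o[:400,400:799]=p[:400]
cv2.imwrite('pics/c5.png',o)
```

```text
Traceback (most recent call last):
ValueError: could not broadcast input array from shape (400,400,3) into shape (400,399,3)
```

Run:
```python
from h import *
B=cv2.imread('pics/s5.png')[120:205,240:325];C=cv2.imread('pics/w5.png')[40:200,220:420]
o=np.zeros((420,800,3),np.uint8)
o[:320,:400]=cv2.resize(C,(400,320));o[:400,400:]=cv2.resize(B,(400,400))
cv2.imwrite('pics/c5.png',o)
```

```text
(no output)
```

View pics/c5.png

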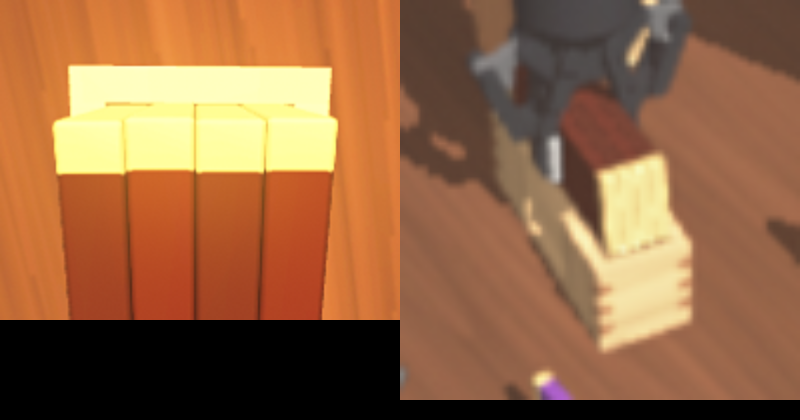

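The wrist view now shows the far wall's rim beyond the tilted pack: outer edge at row 73 (columns 254–385), inner edge at row 91.5 (columns 273–367). The pack's top end edge is at row 100 (columns 247–388). The scene crop shows the pack tilted, far end above the rim and hinge end dipped inside.

Run:
```python
from h import *
w=snap('wrist');s=manip.sense();st()
print('rim',[inbox(onz(w,u,v,.066)).tolist() for u,v in [(254,73),(385.5,73),(273,91.5),(367,91.5)]])
for dz in (.054,.056,.058):
  print('top',dz,[inbox(onz(w,u,v,s['tcp_pos'][2]+dz)).tolist() for u,v in [(247,100),(388.5,100)]])
f=w['frame'][85:112,318];print([tuple(x) for x in f.tolist()])
```

```text
box xy mm [-0.8 -1.8] z 68.7 yaw -10.03 F [-0.6  1.1 -3.4] T [0.02 0.04 0.  ] t 9.72 gap 39.2
rim [[-30.2, 85.1], [30.0, 85.1], [-21.8, 77.0], [21.8, 76.9]]
top 0.054 [[-21.2, 70.7], [19.1, 70.7]]
top 0.056 [[-20.7, 70.6], [18.6, 70.6]]
top 0.058 [[-20.3, 70.5], [18.2, 70.5]]
[(255, 254, 191), (255, 254, 191), (255, 254, 191), (255, 254, 191), (255, 254, 192), (255, 255, 194), (255, 250, 160), (243, 198, 85), (255, 249, 127), (255, 248, 125), (255, 247, 125), (255, 248, 127), (255, 249, 128), (255, 248, 127), (255, 246, 124), (255, 255, 146), (255, 255, 158), (255, 254, 143), (255, 252, 137), (255, 252, 135), (255, 252, 135), (255, 252, 136), (255, 252, 136), (255, 252, 136), (255, 252, 137), (255, 252, 136), (255, 252, 136)]
```

```bash
python3 -m jog '[[[0.12,0,0.1],0],[[0.12,0,0.1],0],[[0.12,0.2,0.1],0],[[0.12,0.4,0.1],0],[[0.12,0.7,0.1],0],[[0.12,1.0,0.1],0],[[0.1,1.2,0.1],0],[[0.1,1.2,0.1],0]]'
python3 - <<'E'
from h import *
st();w=snap('wrist','w6.png');s=manip.sense()
f=w['frame'].astype(int)
for c in (300,318,335): print([int(x) for x in f[70:115,c,2]])
print([int(x) for x in f[106,236:262,2]],[int(x) for x in f[106,376:400,2]])
E
```

```text
t: 10.38
tcp_pos: [0.4721, -0.2182, 0.0562]
tool_rot: [-0.454, 0.542, -0.541, 0.454]
force: [1.0, 0.1, -2.4]
finger_gap: 0.466
box xy mm [-0.2 -2.7] z 56.2 yaw -10.03 F [ 1.   0.1 -2.4] T [-0.03 -0.01 -0.04] t 10.38 gap 39.8
[188, 188, 188, 189, 188, 188, 188, 188, 189, 189, 188, 189, 188, 189, 189, 192, 179, 111, 64, 67, 67, 104, 150, 146, 147, 145, 146, 145, 161, 184, 187, 177, 169, 169, 170, 170, 168, 165, 165, 165, 164, 161, 160, 161, 160]
[188, 188, 189, 189, 189, 189, 189, 189, 189, 189, 189, 190, 190, 189, 189, 191, 179, 110, 64, 68, 69, 70, 98, 130, 125, 125, 126, 127, 127, 123, 146, 159, 143, 136, 135, 136, 135, 135, 135, 135, 134, 135, 135, 135, 135]
[189, 190, 189, 189, 190, 189, 190, 190, 189, 190, 190, 189, 189, 190, 190, 191, 187, 141, 61, 67, 68, 67, 105, 151, 147, 146, 146, 146, 145, 162, 182, 183, 176, 170, 169, 170, 169, 166, 165, 165, 165, 164, 161, 161, 161]
[52, 54, 56, 56, 56, 60, 60, 61, 59, 54, 75, 122, 150, 159, 162, 162, 161, 160, 161, 161, 163, 164, 164, 167, 166, 166] [167, 167, 167, 167, 167, 166, 168, 167, 167, 168, 157, 130, 83, 52, 56, 55, 56, 55, 59, 58, 62, 63, 62, 62]
```

```bash
python3 -m jog '[[[0,0.3,0.04],0],[[0,0.6,0.04],0],[[-0.05,0.9,0.04],0],[[-0.08,1.2,0.04],0],[[-0.1,1.5,0.04],0],[[-0.1,1.7,0.04],0],[[-0.1,1.7,0.04],0]]'
python3 - <<'E'
from h import *
st();w=snap('wrist','w7.png');s=manip.sense()
f=w['frame'].astype(int)
for c in (300,335): print([int(x) for x in f[70:115,c,2]])
E
```

```text
t: 11.02
tcp_pos: [0.4728, -0.2172, 0.0392]
tool_rot: [-0.454, 0.542, -0.541, 0.454]
force: [0.6, 1.7, -3.7]
finger_gap: 0.461
box xy mm [ 0.3 -1.5] z 39.2 yaw -10.03 F [ 0.6  1.7 -3.7] T [ 0.28 -0.06 -0.  ] t 11.02 gap 39.4
[160, 159, 160, 160, 160, 161, 160, 160, 161, 160, 161, 160, 161, 161, 162, 158, 120, 53, 56, 59, 59, 60, 58, 90, 127, 123, 123, 123, 136, 157, 158, 149, 143, 142, 143, 144, 140, 139, 139, 138, 138, 136, 136, 136, 136]
[161, 161, 162, 162, 161, 161, 162, 162, 162, 162, 161, 162, 162, 162, 162, 164, 146, 50, 58, 58, 57, 59, 58, 55, 90, 126, 124, 124, 123, 139, 158, 157, 149, 144, 143, 144, 143, 139, 140, 139, 139, 137, 135, 136, 136]
```

```bash
python3 -m jog '[[[-0.06,0.3,0],0],[[-0.08,0.6,0],0],[[-0.1,0.9,0],0],[[-0.1,1.2,0],0],[[-0.1,1.4,0],0],[[-0.1,1.4,0],0]]'
python3 - <<'E'
from h import *
st();w=snap('wrist','w8.png');s=manip.sense()
f=w['frame'].astype(int)
for c in (300,335): print([int(x) for x in f[70:115,c,2]])
E
```

```text
t: 11.57
tcp_pos: [0.4736, -0.2167, 0.0264]
tool_rot: [0.454, -0.541, 0.542, -0.454]
force: [0.8, 2.5, 4.5]
finger_gap: 0.461
box xy mm [ 1.1 -0.9] z 26.4 yaw -10.07 F [0.8 2.5 4.5] T [-0.05  0.14 -0.26] t 11.57 gap 39.3
[141, 140, 141, 140, 140, 140, 141, 140, 139, 140, 139, 140, 141, 142, 131, 61, 47, 48, 51, 52, 54, 53, 52, 49, 76, 105, 114, 133, 140, 135, 128, 128, 129, 125, 124, 124, 124, 122, 121, 121, 120, 120, 118, 117, 117]
[141, 141, 141, 141, 141, 141, 141, 141, 141, 141, 141, 141, 141, 143, 135, 83, 46, 49, 51, 50, 51, 54, 51, 50, 47, 77, 107, 113, 132, 142, 133, 128, 127, 126, 125, 125, 125, 123, 122, 121, 121, 122, 120, 117, 117]
```

```bash
python3 -m jog '[[[-0.04,0.2,-0.05],0],[[-0.06,0.4,-0.05],0],[[-0.08,0.6,-0.05],0],[[-0.08,0.8,-0.05],0],[[-0.08,0.8,-0.05],0]]'
python3 - <<'E'
from h import *
st();w=snap('wrist','w9.png');s=manip.sense()
f=w['frame'].astype(int)
for c in (300,335): print([int(x) for x in f[70:115,c,2]])
E
```

```text
t: 12.03
tcp_pos: [0.4735, -0.2159, 0.0185]
tool_rot: [0.454, -0.541, 0.542, -0.455]
force: [-0.0, 3.3, 6.4]
finger_gap: 0.457
box xy mm [ 0.8 -0.2] z 18.5 yaw -9.99 F [-0.   3.3  6.4] T [ 0.05  0.08 -0.09] t 12.03 gap 39.0
[138, 137, 138, 138, 138, 138, 138, 138, 138, 138, 138, 138, 138, 141, 127, 43, 47, 49, 49, 48, 51, 59, 104, 142, 139, 135, 133, 132, 132, 130, 130, 127, 127, 126, 124, 124, 123, 121, 123, 120, 121, 121, 121, 120, 118]
[139, 138, 138, 138, 139, 139, 138, 139, 139, 139, 139, 140, 138, 140, 130, 58, 47, 48, 49, 48, 50, 51, 55, 103, 142, 136, 135, 132, 133, 132, 130, 129, 129, 127, 125, 126, 125, 123, 123, 123, 121, 120, 120, 121, 119]
```

```bash
python3 -m jog '[[[0,0.1,0],0],[[0,0.2,0],0],[[0,0.25,0],0],[[0,0.25,0],0],[[0,0.25,0],0]]'
python3 - <<'E'
from h import *
st();w=snap('wrist','w10.png');b=snap('scene','s10.png')
B=cv2.imread('pics/s10.png')[120:205,240:325];C=cv2.imread('pics/w10.png')[40:240,200:440]
o=np.zeros((420,800,3),np.uint8)
o[:333,:400]=cv2.resize(C,(400,333));o[:400,400:]=cv2.resize(B,(400,400))
cv2.imwrite('pics/c10.png',o)
E
```

```text
t: 12.5
tcp_pos: [0.4735, -0.2156, 0.0162]
tool_rot: [0.454, -0.541, 0.542, -0.455]
force: [1.3, 4.3, 7.1]
finger_gap: 0.464
box xy mm [0.8 0.1] z 16.2 yaw -9.98 F [1.3 4.3 7.1] T [ 0.18 -0.01 -0.01] t 12.5 gap 39.6
```

View pics/c10.png

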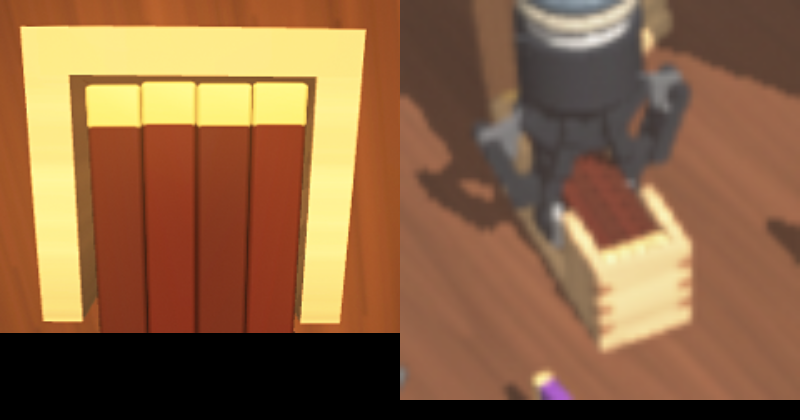

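The wrist view shows the pack between the walls, ends near the far wall with a small gap all round. The scene view shows it below the rim. The far end may still be about 1–2 mm high, so I press gently until the force rises.

```bash
python3 -m jog '[[[0,0.1,0],0],[[0,0.2,0],0],[[0,0.25,0],0],[[0,0.25,0],0]]'; python3 -c "
from h import *
st();packend()"; python3 -m jog '[[[0,0.1,0],0],[[0,0.2,0],0],[[0,0.2,0],0]]'
python3 - <<'E'
from h import *
st();w=snap('wrist');s=manip.sense()
f=w['frame'].astype(int)
for r in (95,105): print([int(x) for x in f[r,240:262,2]],[int(x) for x in f[r,376:400,2]])
E
```

```text
t: 12.93
tcp_pos: [0.4735, -0.2156, 0.0151]
tool_rot: [0.454, -0.541, 0.542, -0.455]
force: [-0.1, 6.6, 20.0]
finger_gap: 0.461
box xy mm [0.8 0.2] z 15.1 yaw -9.97 F [-0.1  6.6 20. ] T [0.35 0.38 0.01] t 12.93 gap 39.4
wax rows 55 199 cols 230 409
t: 13.23
tcp_pos: [0.4736, -0.2156, 0.0151]
tool_rot: [0.454, -0.54, 0.543, -0.455]
force: [-3.0, 7.5, 35.5]
finger_gap: 0.46
box xy mm [0.8 0.1] z 15.1 yaw -9.96 F [-3.   7.5 35.5] T [ 0.57  0.93 -0.01] t 13.23 gap 39.3
[127, 64, 48, 50, 50, 50, 50, 50, 50, 50, 50, 45, 78, 117, 129, 133, 132, 132, 132, 132, 134, 135] [136, 135, 134, 138, 127, 83, 81, 66, 48, 47, 48, 47, 48, 46, 93, 147, 144, 143, 142, 143, 142, 143, 142, 142]
[153, 124, 45, 50, 51, 51, 51, 50, 52, 51, 50, 49, 76, 104, 117, 126, 125, 125, 125, 124, 125, 126] [127, 127, 127, 127, 129, 126, 106, 89, 42, 48, 48, 51, 52, 80, 136, 151, 150, 149, 150, 149, 149, 149, 149, 150]
```

```bash
python3 -m jog '[[[0,-0.2,0],0],[[0,-0.4,0],0],[[0,-0.4,0],0]]'; python3 -c "
from h import *
st()"; python3 -m jog '[[[0,0,0],0],[[0,0,0],0],[[0,0,0],0],[[0,0,0],0],[[0,0,0],0]]' 5.5; python3 -m jog '[[[0,-0.5,0],0],[[0,-1.5,0],0],[[0,-3,0],0],[[0,-5,0],0],[[0,-8,0],0],[[0,-11,0],0],[[0,-14,0],0],[[0,-17,0],0],[[0,-19,0],0],[[0,-19,0],0],[[0,-19,0],0]]'
python3 - <<'E'
from h import *
st();w=snap('wrist','w11.png');a=snap('top');
C=cv2.imread('pics/w11.png')
cv2.imwrite('pics/c11.png',C)
E
```

```text
t: 13.53
tcp_pos: [0.4734, -0.2163, 0.0152]
tool_rot: [0.454, -0.541, 0.542, -0.455]
force: [1.7, 3.3, 5.4]
finger_gap: 0.462
box xy mm [ 0.8 -0.6] z 15.2 yaw -9.99 F [1.7 3.3 5.4] T [ 0.1  -0.18  0.09] t 13.53 gap 39.4
t: 13.95
tcp_pos: [0.4727, -0.2158, 0.0144]
tool_rot: [-0.454, 0.542, -0.542, 0.454]
force: [0.8, 0.7, 0.4]
finger_gap: 0.643
t: 14.87
tcp_pos: [0.4733, -0.2161, 0.2068]
tool_rot: [0.454, -0.54, 0.543, -0.455]
force: [-1.3, 0.0, 0.1]
finger_gap: 0.647
box xy mm [ 0.7 -0.3] z 206.8 yaw -10.02 F [-1.3  0.   0.1] T [ 0.02  0.02 -0.03] t 14.87 gap 55.2
```

View pics/c11.png

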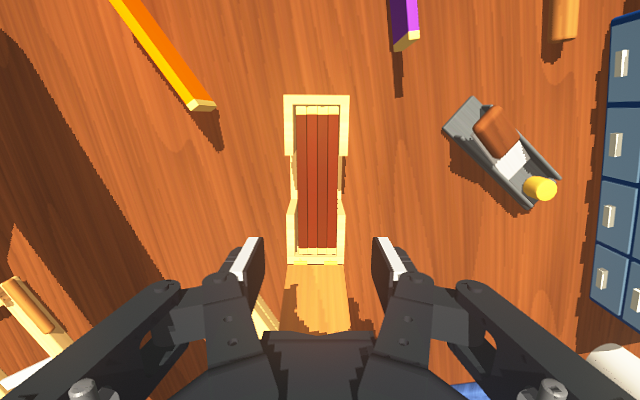

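All four blanks stand inside the box (rows 106–253), level with each other, and the lid is still open behind. Now the lid: close the fingers, rise, go behind it, and push it over along its arc.

```bash
python3 - <<'E'
from h import *
w=snap('wrist');print([inbox(onz(w,u,v,.064)).tolist() for u,v in [(297,106),(340,106),(338,254),(297,254)]])
E
python3 -m jog '[[[0,-3,0],0],[[0,-6.5,0],0],[[0,-9.5,0],0],[[3,-9.5,0],0],[[7,-9.5,0],0],[[11,-9.5,0],0],[[15,-9.5,0],0],[[18,-9.5,0],0],[[20,-9.5,0],0],[[20,-8,0],0],[[20,-5,0],0],[[20,-2,0],0],[[20,0.5,0],0],[[20,1.2,0],0],[[20,1.2,0],0]]' 0 40; python3 -c "
from h import *
st();b=snap('scene','s12.png')"
```

```text
[[-20.0, 76.2], [19.3, 76.2], [20.0, -72.2], [-22.9, -72.2]]
t: 16.27
tcp_pos: [0.4365, -0.4108, 0.189]
tool_rot: [-0.454, 0.545, -0.539, 0.455]
force: [0.1, 0.7, -0.7]
finger_gap: 0.001
box xy mm [  -2.  -198.5] z 189.0 yaw -10.04 F [ 0.1  0.7 -0.7] T [-0.03 -0.05  0.  ] t 16.27 gap 0.0
```

```bash
python3 -m jog '[[[-2,0,0.2],0],[[-4,0,0.2],0],[[-5,0,0.2],0],[[-6.2,0,0.2],0],[[-7.4,0,0.2],0],[[-8.5,-0.2,0.2],0],[[-9.4,-0.3,0.2],0],[[-11.2,-0.2,0.2],0],[[-12.9,0,0.2],0],[[-14.5,0.5,0.2],0],[[-16,1,0.2],0],[[-17.5,1.9,0.2],0],[[-18.8,2.9,0.2],0],[[-20,4.1,0.2],0],[[-21,5.5,0.2],0],[[-21,5.5,0.2],0]]'
python3 - <<'E'
from h import *
st();b=snap('scene','s13.png');B=cv2.imread('pics/s13.png')[60:210,200:350]
cv2.imwrite('pics/c13.png',cv2.resize(B,(600,600)))
E
```

```text
t: 17.65
tcp_pos: [0.4749, -0.2029, 0.1357]
tool_rot: [-0.455, 0.544, -0.539, 0.454]
force: [-0.2, -0.1, -0.5]
finger_gap: -0.001
box xy mm [-0.1 12.9] z 135.7 yaw -9.92 F [-0.2 -0.1 -0.5] T [ 0.03 -0.   -0.01] t 17.65 gap -0.1
```

View pics/c13.png

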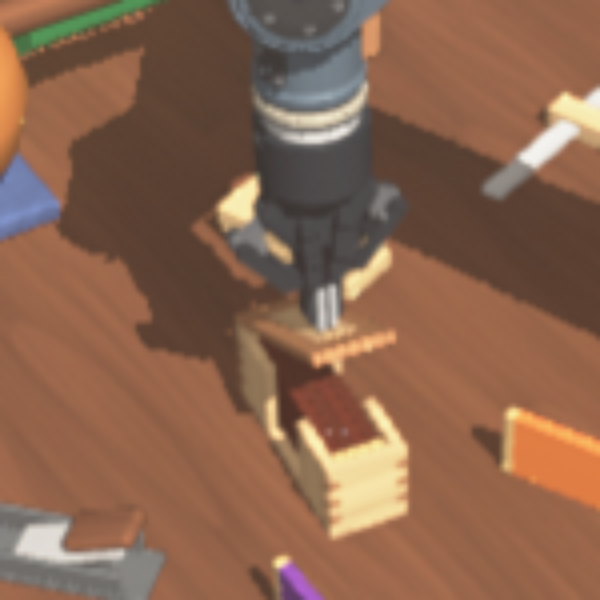

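The lid is at about 30°, with the fingertip on its outer face and the blanks low in the box. That was my 12th picture, so the remaining checks are numeric. Now I press the lid shut.

```bash
python3 -m jog '[[[-0.7,1.2,0],0],[[-1.2,2,0],0],[[-1.5,2.8,0],0],[[-1.8,3.6,0],0],[[-2,4.4,0],0],[[-2.1,5.1,0],0],[[-2.2,5.6,0],0],[[-2.2,6.0,0],0],[[-2.2,6.2,0],0],[[-2.2,6.35,0],0],[[-2.2,6.35,0],0]]'; python3 -c "
from h import *
st()"; python3 -m jog '[[[0,0.1,0],0],[[0,0.2,0],0],[[0,0.2,0],0]]'; python3 -c "
from h import *
st()"
```

```text
t: 18.62
tcp_pos: [0.4802, -0.1846, 0.0746]
tool_rot: [-0.454, 0.542, -0.542, 0.454]
force: [0.4, 1.3, 1.7]
finger_gap: -0.0
box xy mm [ 2.  31.9] z 74.6 yaw -10.03 F [0.4 1.3 1.7] T [0.04 0.07 0.02] t 18.62 gap -0.0
t: 18.87
tcp_pos: [0.4803, -0.1846, 0.0743]
tool_rot: [0.454, -0.542, 0.542, -0.454]
force: [-3.7, 3.1, 16.1]
finger_gap: -0.0
box xy mm [ 2.1 31.9] z 74.3 yaw -10.02 F [-3.7  3.1 16.1] T [ 0.29  0.53 -0.  ] t 18.87 gap -0.0
```

The lid is against its stop: TCP z 74.3 mm against the 74.5 mm expected, at 16 N. I retreat and check by measurement.

```bash
python3 -m jog '[[[0,-1,0],0],[[0,-4,0],0],[[0,-8,0],0],[[0,-12,0],0],[[0,-15,0],0],[[1,-16,-3],0],[[2,-16,-7],0],[[2,-16,-10],0],[[2,-16,-10],0],[[2,-16,-10],0],[[2,-16,-10],0]]'
python3 - <<'E'
from h import *
st();w=snap('wrist','w14.png');b=snap('scene','s14.png')
# lid free-edge in wrist and scene: profile along box y axis on top plane
def prof(d,z,xs=-5,ys=np.arange(80,100,1)):
    c,s=np.cos(BY),np.sin(BY)
    for y in ys:
        P=np.r_[BO+np.array([c*xs-s*y,s*xs+c*y])/1e3,z];u=proj(d,P).round().astype(int)
        if 0<=u[0]<640 and 0<=u[1]<400: print(int(y),u,d['frame'][u[1],u[0]].tolist(),end=' ')
    print()
prof(w,.0745);prof(b,.0745)
# two-view check of free edge corners (predicted when shut)
c,s=np.cos(BY),np.sin(BY)
for x,y in [(-30,92),(30,92)]:
    P=np.r_[BO+np.array([c*x-s*y,s*x+c*y])/1e3,.0745];print('pred corner wrist',proj(w,P).round(1),'scene',proj(b,P).round(1))
f=w['frame'][:,:,:].astype(int)
E
```

```text
t: 19.78
tcp_pos: [0.3792, -0.1876, 0.2329]
tool_rot: [0.454, -0.541, 0.543, -0.454]
force: [0.4, 0.6, 0.2]
finger_gap: -0.004
box xy mm [-96.9  11.4] z 232.9 yaw -10.06 F [0.4 0.6 0.2] T [ 0.04 -0.02 -0.03] t 19.78 gap -0.3
80 [411 114] [255, 225, 105] 81 [411 113] [255, 225, 105] 82 [411 112] [255, 223, 105] 83 [411 111] [255, 222, 105] 84 [411 110] [255, 222, 104] 85 [411 109] [255, 222, 105] 86 [412 108] [255, 220, 106] 87 [412 107] [255, 220, 106] 88 [412 106] [255, 220, 105] 89 [412 105] [255, 220, 106] 90 [412 103] [255, 222, 105] 91 [412 102] [255, 247, 121] 92 [412 101] [240, 143, 66] 93 [412 100] [212, 115, 57] 94 [412  99] [216, 119, 61] 95 [412  98] [214, 119, 59] 96 [412  97] [222, 123, 60] 97 [412  96] [228, 128, 64] 98 [412  95] [227, 127, 63] 99 [413  94] [227, 127, 63] 
80 [293 171] [233, 169, 114] 81 [293 171] [233, 169, 114] 82 [293 171] [233, 169, 114] 83 [293 171] [233, 169, 114] 84 [293 171] [233, 169, 114] 85 [293 172] [232, 169, 113] 86 [293 172] [232, 169, 113] 87 [294 172] [234, 171, 115] 88 [294 172] [234, 171, 115] 89 [294 173] [241, 183, 123] 90 [294 173] [241, 183, 123] 91 [294 173] [241, 183, 123] 92 [294 173] [241, 183, 123] 93 [295 174] [229, 165, 113] 94 [295 174] [229, 165, 113] 95 [295 174] [229, 165, 113] 96 [295 174] [229, 165, 113] 97 [295 174] [229, 165, 113] 98 [295 175] [232, 186, 132] 99 [295 175] [232, 186, 132] 
pred corner wrist [386.4 101.2] scene [302.6 170.5]
pred corner wrist [447.5 101.6] scene [282.8 177.2]
```

Run:
```python
from h import *
f=cv2.imread('pics/w14.png').astype(int)[104]
c=np.where((f[:,2]>235)&(f[:,1]>200))[0];print('lid cols at row 104',c.min(),c.max())
st();workorder.sign_off()
```

```text
lid cols at row 104 284 446
box xy mm [-96.4  11.5] z 232.6 yaw -10.01 F [0.4 0.4 0.4] T [ 0.04 -0.    0.02] t 19.88 gap -0.2
the job is handed in; nothing more can be done
```

The four rosewood blanks are in the storage box, standing on edge on its floor, and the lid is shut. I handed the job in at t = 19.9 s.

**What I did**
- I gripped all four blanks as one pack.
- The tool can only turn about the vertical, so I tilted the pack about 6° in the pads by pressing its far end on the box's end-wall rim.
- I let the hinge end down inside first, then lowered until the pack stood level and the floor pushed back, up to 35 N. The force was relaxed before I opened the fingers.
- I pushed the lid over from behind along its arc until it stopped.

**Last checks**
- **Blanks:** The last clear view showed all four inside the box, between the walls. Measured as if on the floor, they ran from +76 to −72 mm along the box. That is 148 mm against a true 150 mm, so within my reading error.
- **Lid:** It stopped with the fingertip at 74.3 mm, against 74.5 mm for fully shut, at 16 N. Its free edge shows at the 92 mm expected along the box.
- **Failed check:** The final lid-width check in the wrist picture matched on the right edge (446 against 447.5). The left edge was no use: the mask read 284 against 386, most likely because it caught another pale object.
- **Not checked:** I used my last allowed picture with the lid at about 30°, so I confirmed the shut lid by numbers only. I did not re-measure the bystanders, but I planned every path clear of them and felt no unexpected force.

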